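# Take a ball bearing out of the revolving-lid parts box with tongs

### The arm

A 7-joint arm with a two-finger parallel gripper is mounted at the origin on the work surface. World frame = base frame: x ahead of the robot, y to its left, z up, the work surface at z = 0. Lengths are in m, angles in rad, forces in N, time in s.
With the tool pointing down it reaches from about 0.35 to 0.9 m from the base axis. Payload 8.1 kg.
Tool frame: the origin (TCP) lies between the finger pads; the fingertips stand 17 mm ahead of it and the grasp point (between the pads) lies 2 mm behind it; z points along the fingers, y is the direction in which the jaws open and shut (so a half turn about z gives the same grasp; the last joint's range is limited). The gripper opens to 92 mm and grips with 3 to 60 N. Pads are 19 mm wide; open, the fingers measure 130 mm over their backs; the gripper's body (75 mm by 190 mm) begins 47 mm behind the grasp point.
Start: joints at [1.204, 0.434, 0.025, 1.573, -0.012, 1.134, -0.075], TCP at [0.163, -0.603, 0.244] pointing down, gripper open.
Joint ranges: [-2.62, 2.62], [-0.44, 2.09], [-1.27, 1.32], [0.08, 2.57], [-1.32, 4.46], [0.12, 2], [-2.74, 2.74]. Speed limits (rad/s): [2.22, 2.22, 3.01, 3.01, 3.14, 3.14, 3.14].

### API

Orientations are given as a rotation vector (axis times angle).
In Python, from cell import arm gives the robot as it stands. The module is installed in compiled form; this text tells all that it offers.
- The arm moves only by the shell command python3 -m crank 'ROWS' [FORCE]. ROWS is JSON, a list of rows, each a list of 5 numbers: the opening, from 0 (shut) to 1 (fully open), then the shift along the world's x, y, z normalised to -1 to 1, where 1 is 40 cm, then the turn about the world's z normalised to -1 to 1, where 1 is 60 degrees. In form: [[fingers, tx, ty, tz, twist], ...]. A call has exactly 8 rows; each row shifts and turns the commanded pose from where the row before left it; what a row does not reach is not made up. A row lasts 1/12 s, in which the tool goes at most 41.7 mm and 7.16 degrees, less where a joint would pass 70% of its speed; a pose out of reach is approached as far as the arm can. A call with a number of a shift or a turn outside -1 to 1 is refused whole. A call with a gripper value outside its range is refused whole. The fingers move at their own pace and stop on an object; FORCE is the grip in N (left out, the last holds). Time passes only in rows, so rows that do not move let the fingers close, or fill a call up. It gives the time, the measured TCP pose, the force and the opening at its end, in the units of the state.
- arm.observe(): the state, without advancing time (a new reading comes with each control period).
- arm.get_image(name): name is "side" or "top" or "wrist"; returns the picture (400x640x3 uint8, red, green, blue); there is no depth.
- arm.get_calibration(name): a dict with "intrinsics" (3x3 intrinsics, pixels), "extrinsics" (4x4, takes a point from camera to world coordinates). Camera axes: x right, y down, z forward; pixel columns grow to the right and rows downward; lengths in m; the calibration is good to about 2 mm. A picture is of the moment at which its call begins: read the wrist's pose just before it. get_calibration takes no time and is no camera call; for the wrist camera it gives the pose at the moment of the call.
- arm.sign_off(): hands the job in, once; it reports no verdict.
The state is a dict: "clock": time; "joints": joint angles; "dq": joint speeds; "joint_efforts": joint torques, N m; "position": TCP position; "ee_rot": TCP orientation; "force": force on the tool from outside, world axes, zero at the start; "ft_torque": the same for the moment, N m; "width": opening from 0.0 (shut) to 1.0 (fully open).
Only numpy, scipy, OpenCV 4.12 (cv2) and the standard library are available. Lean on these libraries where they do the work, as an engineer would, in place of code of your own. Each camera call takes 0.05 s, during which the arm holds its last target.

### The job

Turn the lid of the round parts box by its finger knob until the opening stands squarely over the compartment with the ball bearing and let go of the knob; then draw the tongs out of their pocket in the caddy, pinch the bearing in their jaws and lift it out through the opening. Bare bearings rust where they are handled, so touch it with the tongs alone, and leave the other stock in its compartments and the loose things on the bench where they are. Finish while holding: keep the bearing still in the closed tongs, about 10 cm above the lid and clear of everything, and do not put it down or let go.

Things in the scene. Friction and masses are not known exactly. Their poses are not given: they have to be found in the camera images.
- box: round white fixed parts box, 220 mm across, 36 mm high without lid; origin at the centre of its underside. Floor 5 mm above the bench. A 36 mm hub and six 2 mm dividers (to 34 mm above the bench) make six 60 degree compartments, open from 20 to 103 mm from the centre, their middle lines at 0, 60, .. 300 degrees from its x axis. The one at 0 is empty, five hold one steel part each
- lid (a joint): angle (rad) of the clear flat lid about the box's vertical axis, positive anticlockwise from above; at 0 its opening is over the compartment at 0 degrees. Turns both ways without stops against light friction (0.05 N m), stays where left. 217 mm across, 4 mm thick, top 40 mm above the bench (hub to 46); its opening is a 60 degree sector cut out from 20 mm off the axis to the edge
- lid_opening (a point): middle of the lid's cut-out sector, 64 mm from the box's axis, at the height of the lid's top (40 mm above the bench)
- lid_knob (a point): centre of the top of the lid's finger knob: an upright black round post 16 mm in diameter and 26 mm high (top 66 mm above the bench), 85 mm from the box's axis, on the side opposite the opening
- bearing: ball bearing lying flat in one compartment: plain steel ring of 32 mm outer and 12 mm inner diameter, 10 mm high, 37 g, with balls between two rings; origin at the centre of its underside, z up; it lies within 5 mm of 64 mm from the box's axis, near the compartment's middle line, on the box's floor
- nut: steel hexagon nut, 30 mm across flats, 16 mm high, in another compartment; origin at the centre of its underside
- bush: steel flanged bush, flange 28 mm, body 20 mm in diameter, 22 mm high, in another compartment; origin at the centre of its underside
- pin: steel stepped pin standing upright, 22 mm foot and 14 mm top, 26 mm high, in another compartment; origin at the centre of its underside
- keyblock: steel machine key, a bar 32 x 14 x 12 mm, in another compartment; origin at the centre of its underside
- caddy: dark steel bench caddy, 72 x 68 mm, 60 mm high, fixed to the bench; origin on the bench under the middle of the tongs pocket. Pocket 20 mm (x) by 64 mm (y) inside, its floor 4 mm above the bench; a second compartment with two pens (up to 140 mm above the bench) lies towards +x, 14 to 60 mm from the origin
- tongs: sprung steel tongs, 135 mm long, 90 g, upright on their open jaws in the caddy's pocket, bow end up; origin at the foot midway between the jaws; z runs up along them, y is the line on which both arms close alike, from pivots 129 mm above the foot. Open, the jaws (14 mm wide, lowest 14 mm of each arm) are 50 mm apart inside, 57 mm over the outside
- tongs_grip (a point): middle between the two grip plates, 95 mm above the foot: squeeze here from above, a finger on each. Plates 20 mm wide, 28 mm high, 28 mm over their lower edges when open, 21 mm when the jaws are on a 32 mm part (plates and jaws are then parallel). Open under a squeeze below 12 N (8 to 10 N carries them open); 22 N brings the jaws to 32 mm; 0.28 of what exceeds that presses the part: 40 to 50 N holds it
- tongs_jaws (a point): middle between the two jaws, 7 mm above the foot of the tongs
- carton_a: small closed cardboard carton 55 x 55 x 30 mm, loose on the bench; origin at the centre of its underside
- carton_b: closed cardboard carton 120 x 90 x 60 mm, loose on the bench; origin at the centre of its underside
- tape_roll: roll of packing tape lying flat, 96 mm across, 48 mm high, loose on the bench; origin at the centre of its underside
- cutter: black carton knife 145 mm long, 22 mm wide, 13 mm high, lying loose on the bench; origin under the middle of its handle
Things that resemble listed ones, but are neither listed nor needed, are in the scene too. Of the things that look like the tongs, take the one that is farthest from the robot's base at the start.

How it is judged:
On the way, in this order (a step that is already met when the one before it is completed fails the run):
1. the lid's opening stands over the bearing's compartment, the lid is at rest and let go, the bearing still lies in the box (horizontal distance between lid_opening and bearing below 0.018 m and velocity of joint lid between -0.05 and 0.05 rad/s and height (world z) of bearing below 0.015 m and contact force between the fingers and lid below 0.2 N), for 0.2 s.
2. the tongs are gripped and drawn out of the caddy's pocket (contact force between the fingers and tongs above 1 N and height (world z) of tongs_jaws above 0.068 m and contact force between tongs and caddy below 0.1 N), for 0.1 s.
3. the bearing, between the jaws, is lifted out through the lid's opening (contact force between bearing and tongs above 0.5 N and distance between bearing and tongs_jaws below 0.02 m and height (world z) of bearing above 0.045 m and horizontal distance between bearing and lid_opening below 0.035 m), for 0.05 s.
At the end, for the whole second after the job is handed in: The still bearing is pinched between the jaws of the tongs (within 20 mm of the point between them), its underside over 115 mm above the bench; the gripper holds the tongs and does not touch the bearing; neither touches box, lid or caddy; nut, bush, pin and key lie in the box (height (world z) of bearing above 0.115 m and distance between bearing and tongs_jaws below 0.02 m and contact force between bearing and tongs above 0.5 N and contact force between the fingers and tongs above 2 N and contact force between bearing and the fingers below 0.1 N and contact force between tongs and caddy below 0.1 N and contact force between each of tongs, bearing and box below 0.1 N and linear speed of each of bearing, tongs below 0.03 m/s and height (world z) of each of nut, bush, pin, keyblock below 0.02 m and horizontal distance between each of nut, bush, pin, keyblock and box below 0.1 m); the arm keeps its last pose, push and grip.
It fails at once if the gripper or arm touches the bearing (contact force between bearing and the fingers above 0.3 N or contact force between bearing and the arm above 0.3 N).
It fails at once if other stock in the box is shifted by more than 30 mm (distance of any of nut, bush, pin, keyblock from where it was at the start of the episode above 0.03 m).
It fails at once if a loose thing on the bench is shifted by more than 30 mm (distance of any of carton_a, carton_b, tape_roll, cutter from where it was at the start of the episode above 0.03 m).
It also fails if it takes over 58 s, if anything falls off the work surface, if the arm or the gripper's body presses on something with over 40 N, if the wrist force passes 120 N, or if a joint passes its speed limit or range.

## Working session

There is one attempt and no reset: what is moved stays moved. The work goes in short steps, Python scripts to look and compute and a shell command to move; the robot and the scene stay as the last step left them, time stands still between calls to the robot, and variables do not carry over. Pictures are saved under pics/ and viewed, and the job is handed in when it is done.

```bash
mkdir -p pics; ls; python3 - <<'E'
from cell import arm
import cv2,numpy as np
s=arm.observe();print({k:np.round(v,3).tolist() for k,v in s.items()})
for n in ["side","top","wrist"]:
    c=arm.get_calibration(n);print(n,np.round(c["intrinsics"],1).tolist(),np.round(c["extrinsics"],4).tolist())
    im=arm.get_image(n);cv2.imwrite(f"pics/{n}0.png",im[:,:,::-1])
E
```

```text
pics
{'clock': 0.0, 'joints': [1.204, 0.435, 0.025, 1.574, -0.012, 1.134, -0.075], 'dq': [-0.001, 0.0, -0.0, -0.0, -0.001, 0.001, 0.002], 'joint_efforts': [-0.001, -66.784, 0.985, -31.447, -0.06, 0.043, 0.0], 'position': [0.163, -0.603, 0.243], 'ee_rot': [-3.113, -0.413, 0.001], 'force': [-0.328, -0.506, 0.059], 'ft_torque': [-0.009, 0.012, 0.047], 'width': 0.998}
side [[396.7, 0.0, 319.4], [0.0, 396.7, 201.4], [0.0, 0.0, 1.0]] [[-0.9081, -0.2682, 0.3215, 0.1782], [-0.4185, 0.6062, -0.6763, 0.6558], [-0.0135, -0.7487, -0.6628, 0.7879], [0.0, 0.0, 0.0, 1.0]]
top [[427.3, 0.0, 318.5], [0.0, 427.3, 190.7], [0.0, 0.0, 1.0]] [[-0.1292, -0.9696, 0.2079, 0.3307], [-0.9916, 0.127, -0.0239, -0.0587], [-0.0033, -0.2092, -0.9779, 1.0615], [0.0, 0.0, 0.0, 1.0]]
wrist [[335.5, 0.0, 327.8], [0.0, 335.5, 199.8], [0.0, 0.0, 1.0]] [[0.2598, -0.9352, -0.2406, 0.227], [-0.9656, -0.2521, -0.0631, -0.586], [-0.0016, 0.2488, -0.9686, 0.3839], [0.0, 0.0, 0.0, 1.0]]
```

View pics/side0.png

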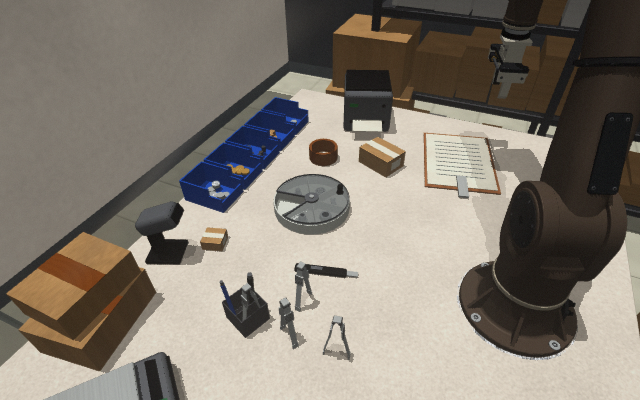

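View pics/top0.png

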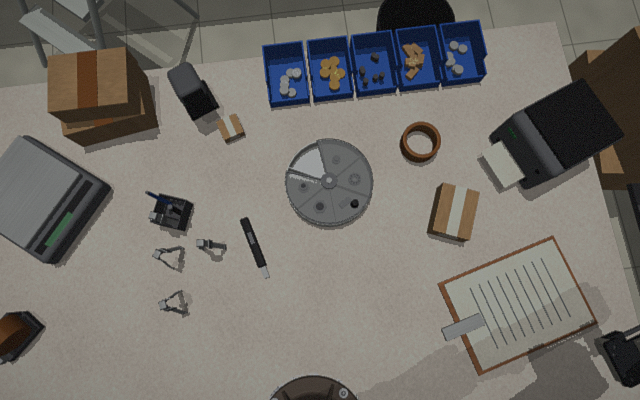

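View pics/wrist0.png

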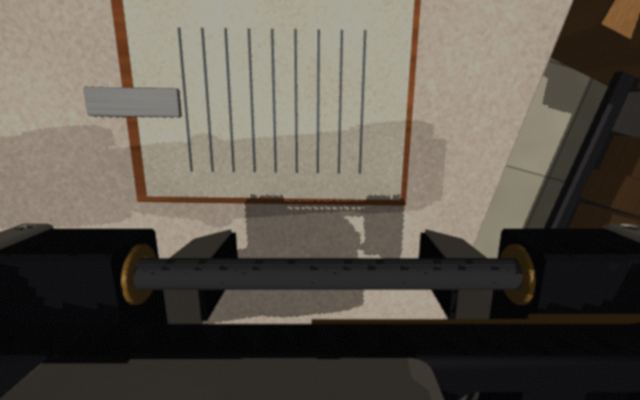

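Side and top views show the box at top px (329,182), knob at (354,203), caddy around (172,212), and three tongs-like things standing at (169,257), (212,245) and (175,303). I'll zoom in.

```bash
cat > h.py <<'E'
from cell import arm
import cv2,numpy as np
def pix2plane(n,u,v,z,cal=None):
    c=cal or arm.get_calibration(n);K=c["intrinsics"];T=np.array(c["extrinsics"])
    d=T[:3,:3]@np.linalg.inv(K)@np.array([u,v,1.]);o=T[:3,3]
    return o+d*(z-o[2])/d[2]
def proj(n,p,cal=None):
    c=cal or arm.get_calibration(n);K=np.array(c["intrinsics"]);T=np.array(c["extrinsics"])
    q=K@(T[:3,:3].T@(np.array(p)-T[:3,3]));return q[:2]/q[2]
def crop(im,x0,y0,x1,y1,f,name):
    cv2.imwrite(name,cv2.resize(im[y0:y1,x0:x1],None,fx=f,fy=f,interpolation=cv2.INTER_CUBIC))
E
python3 - <<'E'
from h import *
t=cv2.imread("pics/top0.png");s=cv2.imread("pics/side0.png")
crop(t,280,130,380,235,5.6,"pics/t_box.png")
crop(t,135,180,285,320,4,"pics/t_cad.png")
crop(s,210,250,370,370,4.5,"pics/s_cad.png")
crop(s,265,165,360,240,6,"pics/s_box.png")
E
```

```text
(no output)
```

View pics/t_box.png

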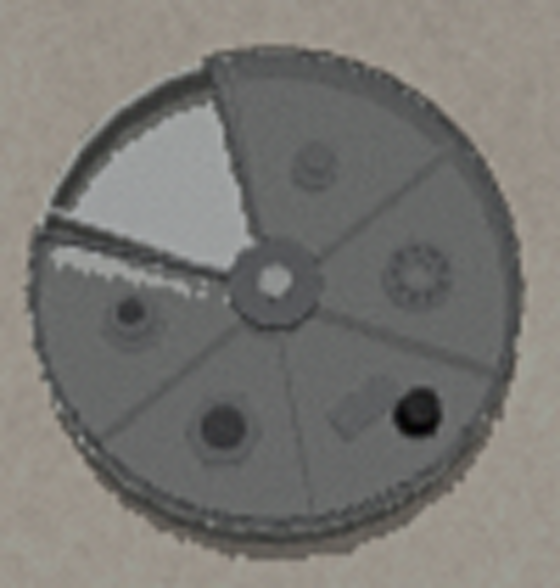

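View pics/t_cad.png

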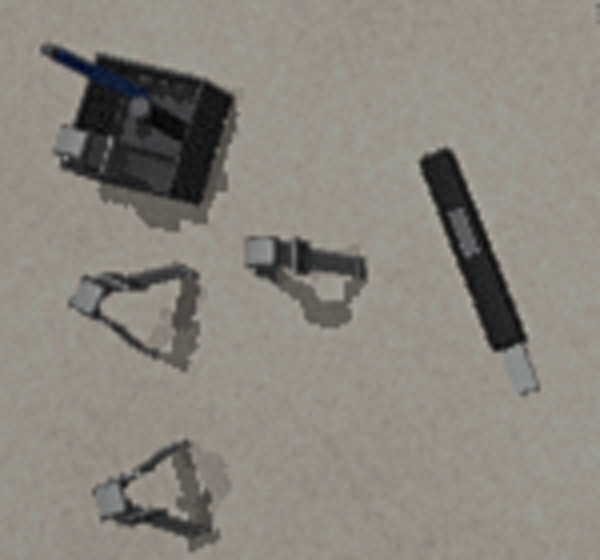

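View pics/s_cad.png

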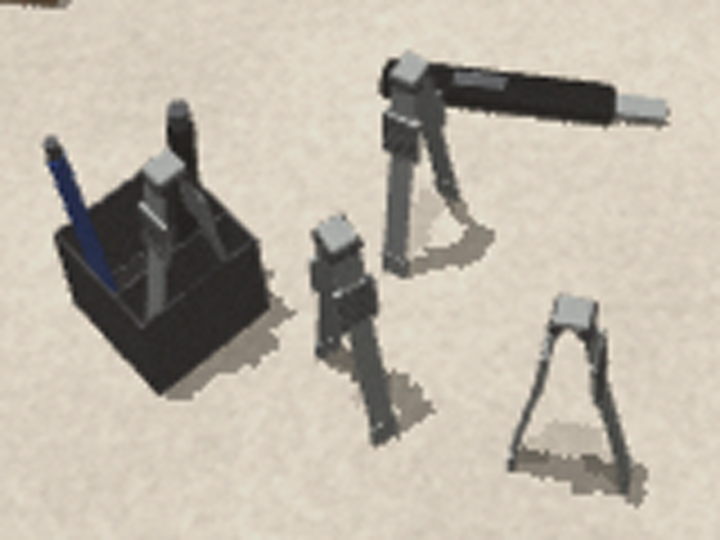

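View pics/s_box.png

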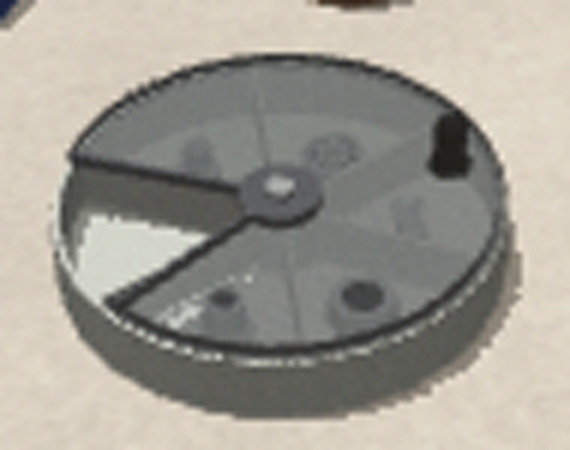

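```bash
python3 - <<'E'
from h import *
P=lambda n,u,v,z:np.round(pix2plane(n,u,v,z),4)
tb=lambda x,y:(280+x/5.6-.4,130+y/5.6-.4)
sb=lambda x,y:(265+x/6-.4,165+y/6-.4)
tc=lambda x,y:(135+x/4-.4,180+y/4-.4)
sc=lambda x,y:(210+x/4.5-.4,250+y/4.5-.4)
hub=P("top",*tb(275,281),.046);print("hub",hub,P("side",*sb(280,186),.046))
kn=P("top",*tb(422,405),.066);print("knob",kn,np.linalg.norm(kn[:2]-hub[:2]))
print("knob side",P("side",*sb(453,116),.066))
for n,(x,y),z in [("bearing",(418,275),.015),("pin",(313,160),.031),("key",(365,408),.017),("nut",(223,428),.021),("bush",(130,310),.027)]:
    p=P("top",*tb(x,y),z);d=(p-hub)[:2];print(n,p,np.linalg.norm(d),np.degrees(np.arctan2(d[1],d[0])))
p=P("side",*sb(332,152),.015);print("bear side",p)
d=(kn-hub)[:2];print("knobang",np.degrees(np.arctan2(d[1],d[0])))
# cut edges of lid
for q in [(205,62),(37,235)]:
    d=(P("top",*tb(*q),.04)-hub)[:2];print("edge",np.degrees(np.arctan2(d[1],d[0])),np.linalg.norm(d))
# caddy
for q in [(100,55),(207,80),(236,97),(197,203),(62,165)]: print("cad rim",P("top",*tc(*q),.06))
print("side rim")
for q in [(58,237),(150,327),(262,243),(160,165)]: print(P("side",*sc(*q),.06))
print("tongs head top",P("top",*tc(71,140),.137),P("side",*sc(165,166),.137))
for q in [(87,297),(262,250),(109,498)]: print("others",P("top",*tc(*q),.137))
E
```

```text
hub [ 0.5702 -0.1117  0.046 ] [ 0.57   -0.1147  0.046 ]
knob [ 0.504  -0.1651  0.066 ] 0.0850529246998597
knob side [ 0.5056 -0.1742  0.066 ]
bearing [ 0.5719 -0.1775  0.015 ] 0.06582195682293257 -88.52004313101536
pin [ 0.6267 -0.1368  0.031 ] 0.06182442882874051 -23.95307925557705
key [ 0.5144 -0.1451  0.017 ] 0.06503229966716546 -149.09668203149386
nut [ 0.513  -0.0813  0.021 ] 0.0647765389628066 152.01076150467622
bush [ 0.5699 -0.0472  0.027 ] 0.0645006976706454 90.26649007605849
bear side [ 0.5737 -0.1814  0.015 ]
knobang -141.1087374138
edge 9.268279361644165 0.10679419459877015
edge 70.51542324284944 0.10702943520359245
cad rim [0.5864 0.2953 0.06  ]
cad rim [0.5629 0.2327 0.06  ]
cad rim [0.5503 0.2162 0.06  ]
cad rim [0.49   0.2433 0.06  ]
cad rim [0.5228 0.3211 0.06  ]
side rim
[0.5852 0.2961 0.06  ]
[0.5182 0.3191 0.06  ]
[0.4941 0.2588 0.06  ]
[0.5634 0.2403 0.06  ]
tongs head top [0.5212 0.2863 0.137 ] [0.5203 0.2838 0.137 ]
others [0.4348 0.2819 0.137 ]
others [0.4477 0.1869 0.137 ]
others [0.3287 0.2757 0.137 ]
```

The bearing is at about (0.572, -0.178), at −88.5° from the hub. The opening stands at about +39°, with the knob at (0.504, -0.166). The caddy tongs are farthest from the base, at (0.52, 0.285). I'll move above the knob first.

```bash
python3 -m crank '[[0.6,0.053,0.068,0,0.06],[0.6,0.053,0.068,0,0.06],[0.6,0.053,0.068,0,0.06],[0.6,0.053,0.068,0,0.06],[0.6,0.053,0.068,0,0.06],[0.6,0.053,0.068,0,0.06],[0.6,0.053,0.068,0,0.06],[0.6,0.053,0.068,0,0.06]]' 10
python3 -m crank '[[0.6,0.053,0.068,0,0.06],[0.6,0.053,0.068,0,0.06],[0.6,0.053,0.068,0,0.06],[0.6,0.053,0.068,0,0.06],[0.6,0.053,0.068,0,0.06],[0.6,0.053,0.068,0,0.06],[0.6,0.053,0.068,0,0.06],[0.6,0,0,0,0]]'
python3 - <<'E'
from h import *
s=arm.observe();print(s["position"],s["ee_rot"],s["joints"])
c=arm.get_calibration("wrist");im=arm.get_image("wrist")[:,:,::-1];cv2.imwrite("pics/w1.png",im)
np.savez("w1.npz",K=c["intrinsics"],T=c["extrinsics"])
E
```

```text
clock: 0.82
position: [0.3332, -0.3843, 0.2437]
ee_rot: [-2.912, -1.179, 0.0]
force: [1.0, 0.1, 0.5]
width: 0.602
clock: 1.48
position: [0.4848, -0.1884, 0.244]
ee_rot: [-2.575, -1.797, -0.006]
force: [0.5, 0.7, 0.9]
width: 0.595
[ 0.48484584 -0.18840842  0.24396013] [-2.57521417 -1.79731237 -0.00643832] [ 0.58195773  0.296967   -0.39354162  1.80157079  0.12420964  1.0659023
 -0.20821562]
```

View pics/w1.png

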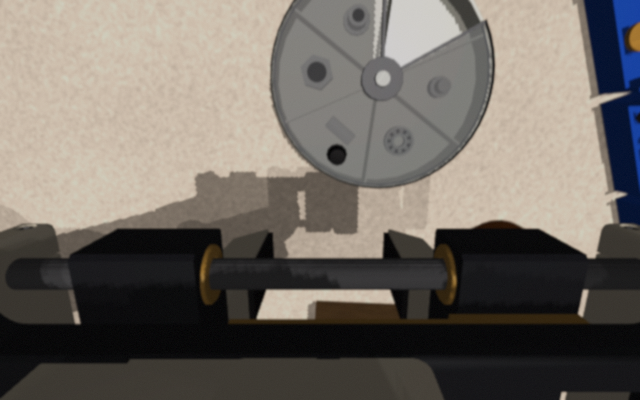

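Wrist view: hub (382,78), knob (337,154), bearing with visible balls (398,140), key (340,130), opening toward (430,35).

```bash
python3 - <<'E'
from h import *
z=np.load("w1.npz");c=dict(intrinsics=z["K"],extrinsics=z["T"])
im=cv2.imread("pics/w1.png")
crop(im,260,0,505,195,3.2,"pics/w1c.png")
g=cv2.cvtColor(im,cv2.COLOR_BGR2GRAY)
roi=g[140:170,320:352];ys,xs=np.where(roi<25);print("knobpx",xs.mean()+320,ys.mean()+140,len(xs))
h=pix2plane("",382.5,78,.046,c)
for n,u,v,zz in [("hub",382.5,78,.046),("knob",337,154.5,.066),("bearing",398,140,.015)]:
    p=pix2plane("",u,v,zz,c);d=(p-h)[:2];print(n,p.round(4),np.linalg.norm(d),np.degrees(np.arctan2(d[1],d[0])))
E
```

```text
knobpx 335.06796116504853 152.23300970873785 103
hub [ 0.5687 -0.1126  0.046 ] 0.0 0.0
knob [ 0.5034 -0.1638  0.066 ] 0.08296772512333019 -141.8977951539497
bearing [ 0.5705 -0.1779  0.015 ] 0.06532715305685496 -88.42762679560828
```

View pics/w1c.png

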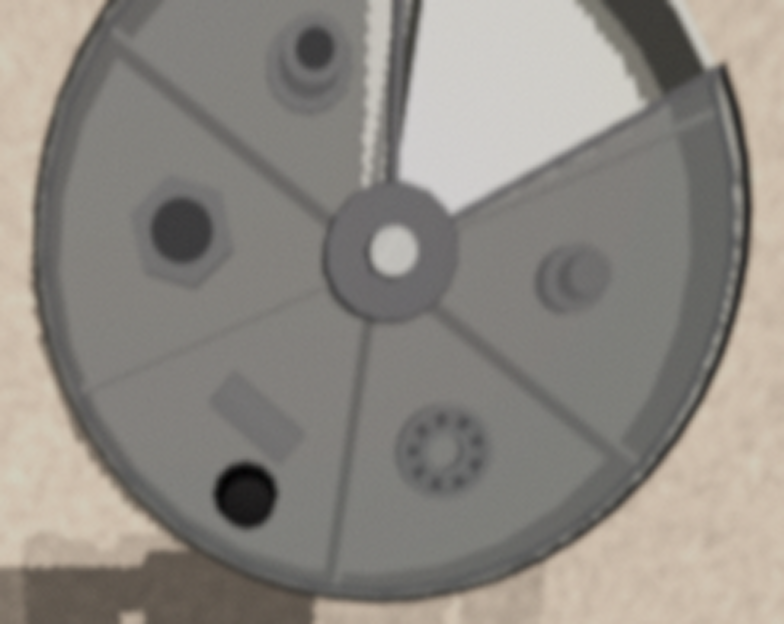

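```bash
python3 -m crank '[[0.6,0.024,0.028,-0.05,0],[0.6,0.024,0.028,-0.06,0],[0.6,0,0,-0.06,0],[0.6,0,0,-0.06,0],[0.6,0,0,-0.06,0],[0.6,0,0,0,0],[0.6,0,0,0,0],[0.6,0,0,0,0]]' 10

```

```text
clock: 2.2
position: [0.5005, -0.1736, 0.1289]
ee_rot: [2.588, 1.78, 0.001]
force: [0.2, -0.9, -0.4]
width: 0.603
```

```bash
python3 -m crank '[[0.6,0.009,0.021,-0.04,0],[0.6,0,0,-0.06,0],[0.6,0,0,-0.058,0],[0.6,0,0,0,0],[0.6,0,0,0,0],[0.1,0,0,0,0],[0.1,0,0,0,0],[0.1,0,0,0,0]]' 10
python3 -m crank '[[0.1,0,0,0,0],[0.1,0,0,0,0],[0.1,0,0,0,0],[0.1,0,0,0,0],[0.1,0,0,0,0],[0.1,0,0,0,0],[0.1,0,0,0,0],[0.1,0,0,0,0]]' 10
python3 - <<'E'
from h import *
im=arm.get_image("side")[:,:,::-1];crop(im,240,110,400,250,4,"pics/s2.png")
im=arm.get_image("wrist")[:,:,::-1];cv2.imwrite("pics/w2.png",im)
E
```

```text
clock: 2.87
position: [0.5047, -0.165, 0.0661]
ee_rot: [2.586, 1.78, 0.003]
force: [0.1, 0.3, -0.5]
width: 0.432
clock: 3.53
position: [0.5038, -0.1647, 0.0647]
ee_rot: [2.587, 1.782, 0.0]
force: [-1.3, -0.4, 5.2]
width: 0.17
```

View pics/s2.png

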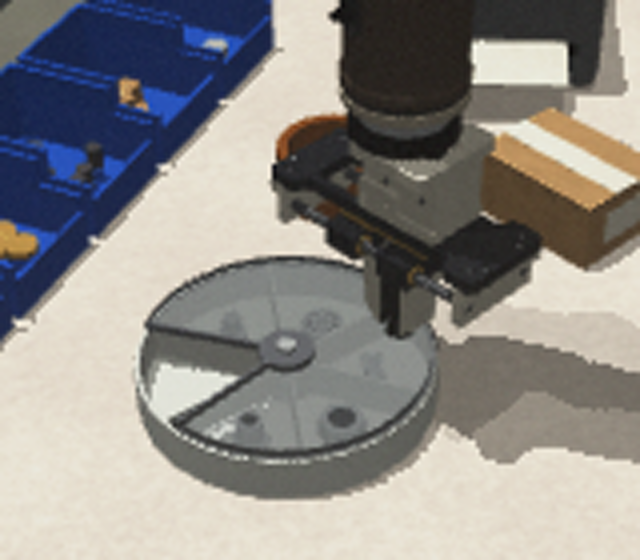

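View pics/w2.png

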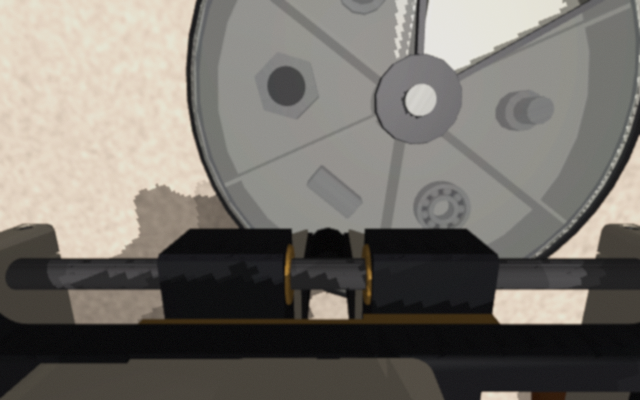

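```bash
python3 - <<'E'
import numpy as np
a=np.radians(-141.2-np.arange(17)*127.4/16);p=.0845*np.c_[np.cos(a),np.sin(a)]
print(np.round(np.diff(p,axis=0)/.4,3).tolist())
E
```

```text
[[-0.017, 0.024], [-0.013, 0.026], [-0.009, 0.028], [-0.006, 0.029], [-0.002, 0.029], [0.003, 0.029], [0.007, 0.029], [0.01, 0.027], [0.014, 0.026], [0.018, 0.023], [0.021, 0.021], [0.023, 0.018], [0.026, 0.014], [0.027, 0.011], [0.029, 0.007], [0.029, 0.003]]
```

```bash
python3 -m crank '[[0.1,-0.017,0.024,0,0],[0.1,-0.013,0.026,0,0],[0.1,-0.009,0.028,0,0],[0.1,-0.006,0.029,0,0],[0.1,-0.002,0.029,0,0],[0.1,0.003,0.029,0,0],[0.1,0.007,0.029,0,0],[0.1,0.01,0.027,0,0]]' 10
python3 -m crank '[[0.1,0.014,0.026,0,0],[0.1,0.018,0.023,0,0],[0.1,0.021,0.021,0,0],[0.1,0.023,0.018,0,0],[0.1,0.026,0.014,0,0],[0.1,0.027,0.011,0,0],[0.1,0.029,0.007,0,0],[0.1,0.029,0.003,0,0]]' 10
python3 -m crank '[[0.1,0,0,0,0],[0.1,0,0,0,0],[0.1,0,0,0,0],[0.1,0,0,0,0],[0.1,0,0,0,0],[0.1,0,0,0,0],[0.1,0,0,0,0],[0.1,0,0,0,0]]' 10
python3 - <<'E'
from h import *
im=arm.get_image("side")[:,:,::-1];crop(im,240,110,400,250,4,"pics/s3.png")
E
```

```text
clock: 4.3
position: [0.4927, -0.0747, 0.0644]
ee_rot: [-2.586, -1.783, 0.001]
force: [1.1, -3.1, -1.3]
width: 0.171
clock: 4.97
position: [0.5678, -0.0218, 0.0643]
ee_rot: [-2.58, -1.785, -0.002]
force: [-1.4, 5.7, 0.5]
width: 0.17
clock: 5.63
position: [0.5688, -0.0222, 0.0644]
ee_rot: [-2.582, -1.785, -0.005]
force: [0.8, 8.9, -3.3]
width: 0.169
```

View pics/s3.png

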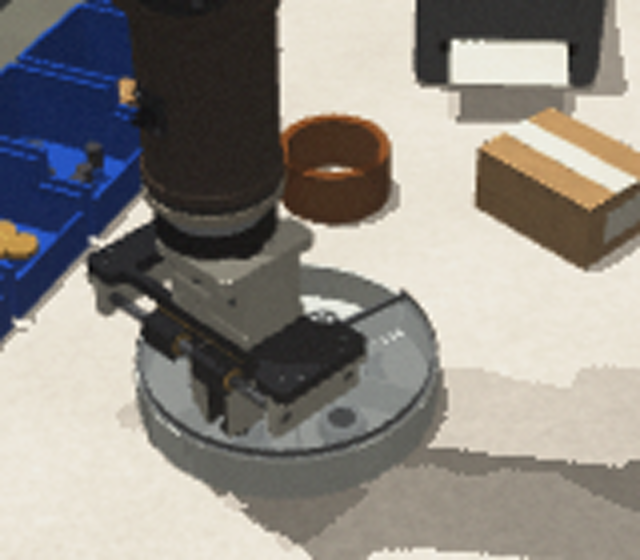

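```bash
python3 -m crank '[[0.6,0,0,0,0],[0.6,0,0,0,0],[0.6,0,0,0,0],[0.6,0,0,0,0],[0.6,0,0,0,0],[0.6,0,0,0.07,0],[0.6,0,0,0.1,0],[0.6,0,0,0.1,0]]' 10
python3 -m crank '[[0.6,0,0,0.1,0],[0.6,0,0.1,0.1,0.119],[0.6,0,0.1,0,0.119],[0.6,0,0.1,0,0.119],[0.6,0,0.1,0,0.119],[0.6,0,0,0,0.119],[0.6,0,0,0,0],[0.6,0,0,0,0]]' 10
python3 - <<'E'
from h import *
s=arm.observe();print(s["position"],s["ee_rot"],s["joints"])
im=arm.get_image("top")[:,:,::-1];cv2.imwrite("pics/t4f.png",im);crop(im,280,130,380,235,5.6,"pics/t4.png");crop(im,135,180,285,320,4,"pics/t4c.png")
im=arm.get_image("side")[:,:,::-1];cv2.imwrite("pics/s4f.png",im);crop(im,265,165,360,240,6,"pics/s4.png")
E
```

```text
clock: 6.35
position: [0.5667, -0.0272, 0.173]
ee_rot: [-2.586, -1.781, 0.004]
force: [2.4, 0.2, -0.3]
width: 0.597
clock: 7.02
position: [0.5677, 0.122, 0.2418]
ee_rot: [1.921, 2.486, -0.001]
force: [0.3, -1.0, -0.2]
width: 0.599
[0.56774832 0.1219907  0.24179731] [ 1.92078687e+00  2.48591327e+00 -9.70336494e-04] [ 0.09295772  0.42619734 -0.55640459  1.65135231  0.24369892  1.13438687
 -0.27206046]
```

View pics/t4.png

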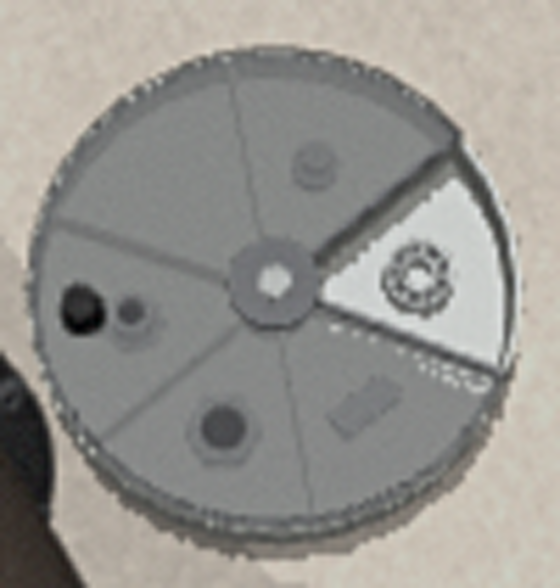

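View pics/s4.png

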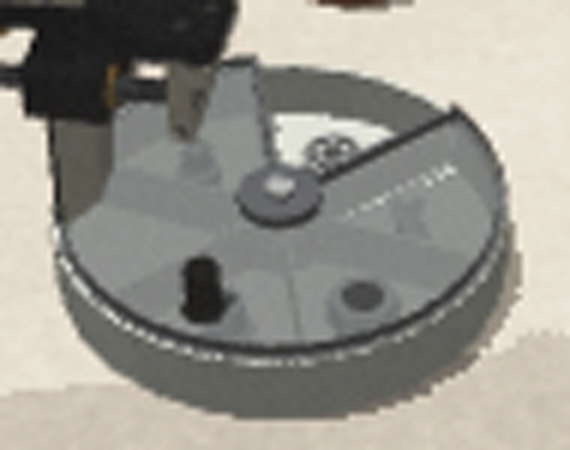

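The lid now stands over the bearing. The bearing is in view at crop (418,279), and the opening's edges run to (458,137) and (504,370).

```bash
python3 - <<'E'
from h import *
tb=lambda x,y:(280+x/5.6-.4,130+y/5.6-.4)
sb=lambda x,y:(265+x/6-.4,165+y/6-.4)
P=lambda n,u,v,z:np.round(pix2plane(n,u,v,z),4)
hub=np.array([.57,-.112,.04])
for n,q,z in [("e1",(458,137),.04),("e2",(504,372),.04),("knob",(82,306),.066),("bear",(419,279),.015),("hub",(275,281),.046)]:
    p=P("top",*tb(*q),z);d=(p-hub)[:2];print(n,p,np.linalg.norm(d).round(4),np.degrees(np.arctan2(d[1],d[0])))
print("hub",P("side",*sb(280,186),.046),"bear",P("side",*sb(331,152),.015),P("side",*sb(204,265),.066))
E
```

```text
e1 [ 0.6263 -0.2015  0.04  ] 0.1057 -57.82804306514258
e2 [ 0.5183 -0.2054  0.04  ] 0.1068 -118.96598363915658
knob [ 0.5653 -0.0275  0.066 ] 0.0846 93.18358549637536
bear [ 0.57   -0.1777  0.015 ] 0.0657 -90.0
hub [ 0.5702 -0.1117  0.046 ] 0.0004 56.3099324740092
hub [ 0.57   -0.1147  0.046 ] bear [ 0.5742 -0.1811  0.015 ] [ 0.5672 -0.0311  0.066 ]
```

```bash
python3 - <<'E'
from h import *
for k,rows in []: pass
E
python3 -m crank '[[0.6,0,0,0,0.119],[0.6,0,0.05,0,0.119],[0.6,-0.02,0.05,0,0.119],[0.6,-0.05,0.05,0,0.119],[0.6,-0.05,0.03,0,0.119],[0.6,0,0,0,0],[0.6,0,0,0,0],[0.6,0,0,0,0]]' 10
python3 - <<'E'
from h import *
s=arm.observe();print(s["position"],s["ee_rot"],s["joints"])
c=arm.get_calibration("wrist");im=arm.get_image("wrist")[:,:,::-1];cv2.imwrite("pics/w5.png",im)
np.savez("w5.npz",K=c["intrinsics"],T=c["extrinsics"])
E
```

```text
clock: 7.78
position: [0.5207, 0.1927, 0.242]
ee_rot: [1.069, 2.953, -0.001]
force: [0.8, 0.4, -0.0]
width: 0.596
[0.52068049 0.19269588 0.24199251] [ 1.06941369e+00  2.95301642e+00 -1.16240944e-03] [ 0.07571479  0.42012682 -0.72448871  1.70396848  0.30435251  1.13321472
  0.13961332]
```

View pics/w5.png

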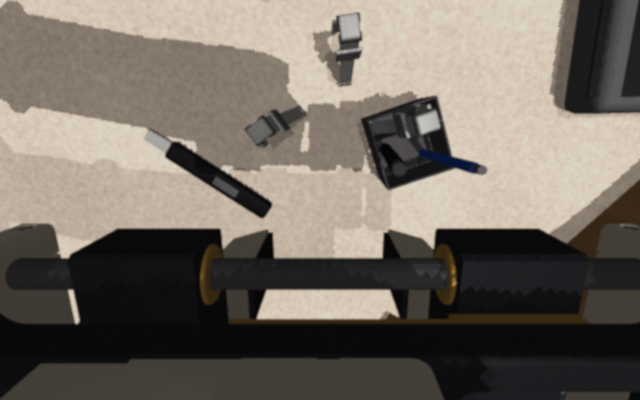

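```bash
python3 - <<'E'
from h import *
im=cv2.imread("pics/w5.png");crop(im,345,80,500,200,5,"pics/w5c.png")
E
```

```text
(no output)
```

View pics/w5c.png

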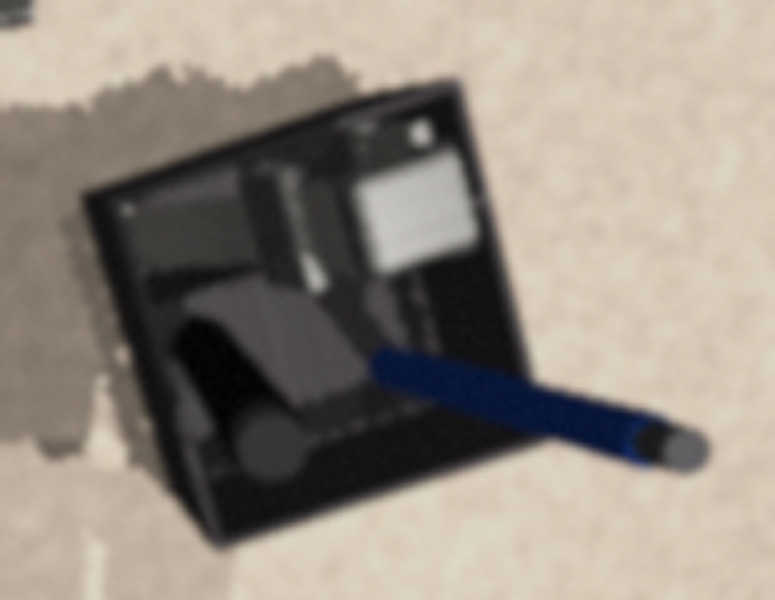

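```bash
python3 - <<'E'
from h import *
z=np.load("w5.npz");c=dict(intrinsics=z["K"],extrinsics=z["T"])
f=lambda x,y,zz:pix2plane("",345+x/5-.4,80+y/5-.4,zz,c)
b=[f(*q,.139) for q in [(354,192),(457,152),(480,237),(376,275)]]
print("block",np.mean(b,0).round(4))
for i in range(4):
    d=b[(i+1)%4]-b[i];print(np.linalg.norm(d).round(4),np.degrees(np.arctan2(d[1],d[0])).round(1))
r=[f(*q,.06) for q in [(85,193),(460,83),(552,437),(222,547)]]
print(np.round(r,4))
for i in range(4):
    d=r[(i+1)%4]-r[i];print(np.linalg.norm(d).round(4),np.degrees(np.arctan2(d[1],d[0])).round(1))
print("pens",f(275,445,.11),f(685,448,.13))
E
```

```text
block [0.5196 0.2857 0.139 ]
0.0151 71.3
0.0124 -20.0
0.0154 -109.6
0.0122 158.8
[[0.493  0.2567 0.06  ]
 [0.5218 0.3219 0.06  ]
 [0.587  0.2976 0.06  ]
 [0.5634 0.2353 0.06  ]]
0.0713 66.2
0.0696 -20.4
0.0667 -110.7
0.0736 163.1
pens [0.54076744 0.25232542 0.11      ] [0.5758559  0.29865845 0.13      ]
```

```bash
python3 -m crank '[[0.6,-0.004,0.08,0,0.107],[0.6,0,0.08,0,0.107],[0.6,0,0.073,0,0.107],[0.6,0,0,-0.08,0],[0.6,0,0,-0.08,0],[0.6,0,0,0,0],[0.6,0,0,0,0],[0.6,0,0,0,0]]' 9
python3 - <<'E'
from h import *
s=arm.observe();print(s["position"],s["ee_rot"],s["joints"])
c=arm.get_calibration("wrist");im=arm.get_image("wrist")[:,:,::-1];cv2.imwrite("pics/w6.png",im)
im=arm.get_image("side")[:,:,::-1];crop(im,170,190,330,340,4,"pics/s6.png")
im=arm.get_image("top")[:,:,::-1];crop(im,100,160,220,260,5,"pics/t6.png")
E
```

```text
clock: 8.5
position: [0.5192, 0.2873, 0.1793]
ee_rot: [0.555, 3.091, 0.001]
force: [0.2, -0.4, 1.2]
width: 0.602
[0.51924505 0.28734868 0.17928074] [5.55471550e-01 3.09127974e+00 1.06208586e-03] [-0.07728388  0.56224838 -0.76704252  1.68711777  0.43570841  1.06987724
  0.23422561]
```

View pics/w6.png

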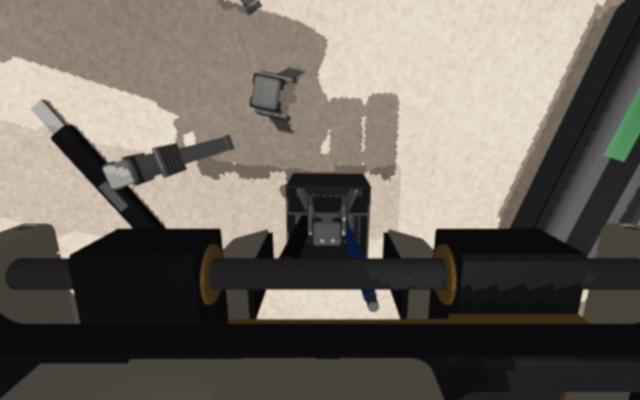

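View pics/s6.png

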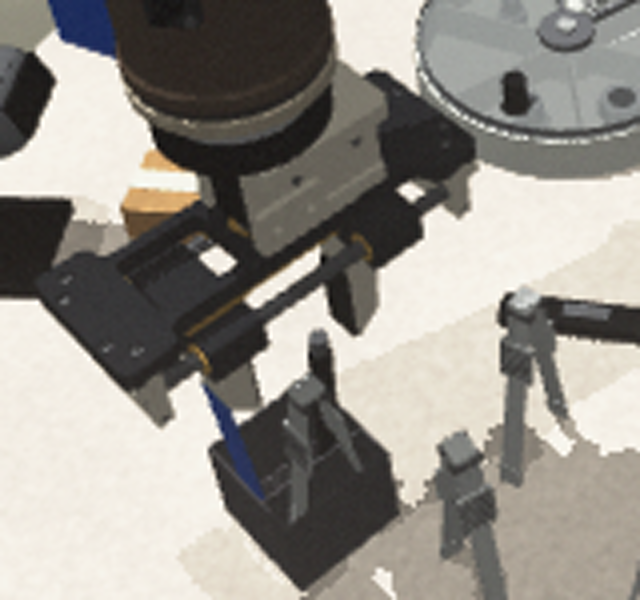

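```bash
python3 -m crank '[[0.6,0,-0.003,-0.06,0],[0.6,0,0,-0.06,0],[0.6,0,0,-0.05,0],[0.6,0,0,-0.028,0],[0.6,0,0,0,0],[0.2,0,0,0,0],[0.2,0,0,0,0],[0.2,0,0,0,0]]' 9
python3 - <<'E'
from h import *
im=arm.get_image("side")[:,:,::-1];crop(im,170,190,330,340,4,"pics/s7.png")
E
```

```text
clock: 9.32
position: [0.5189, 0.2872, 0.1004]
ee_rot: [0.552, 3.091, 0.003]
force: [0.0, -0.7, -0.2]
width: 0.429
```

View pics/s7.png

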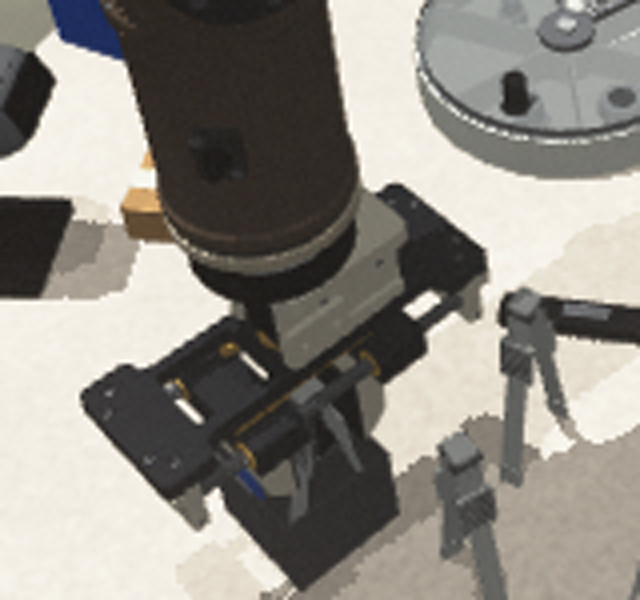

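```bash
python3 -m crank '[[0.1,0,0,0,0],[0.1,0,0,0,0],[0.1,0,0,0,0],[0.1,0,0,0,0],[0.1,0,0,0,0],[0.1,0,0,0,0],[0.1,0,0,0,0],[0.1,0,0,0,0]]' 9
python3 - <<'E'
from h import *
im=arm.get_image("side")[:,:,::-1];crop(im,170,190,330,340,4,"pics/s8.png")
im=arm.get_image("wrist")[:,:,::-1];cv2.imwrite("pics/w8.png",im)
E
```

```text
clock: 10.03
position: [0.5186, 0.2868, 0.0996]
ee_rot: [0.552, 3.092, 0.001]
force: [-0.4, -1.0, 6.0]
width: 0.296
```

View pics/s8.png

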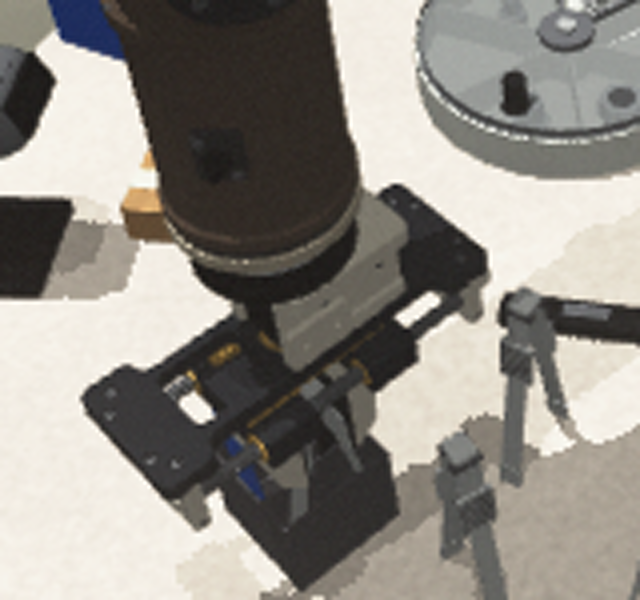

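View pics/w8.png

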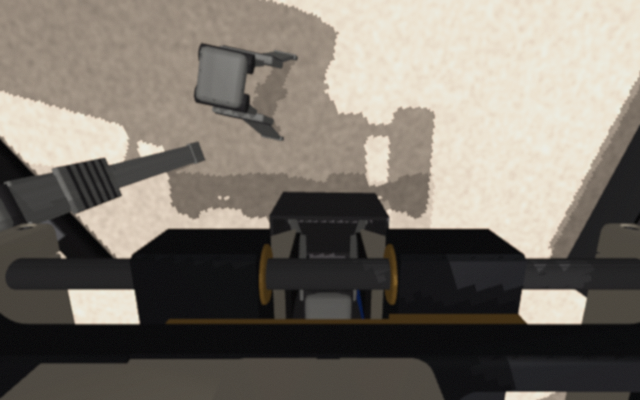

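```bash
python3 -m crank '[[0.1,0,0,0.015,0],[0.1,0,0,0.03,0],[0.1,0,0,0.03,0],[0.1,0,0,0.04,0],[0.1,0,0,0.04,0],[0.1,0,0,0.04,0],[0.1,0,0,0.04,0],[0.1,0,0,0.03,0]]' 9
python3 - <<'E'
from h import *
im=arm.get_image("side")[:,:,::-1];crop(im,150,150,330,340,3.1,"pics/s9.png")
E
```

```text
clock: 10.8
position: [0.5183, 0.287, 0.2074]
ee_rot: [0.551, 3.091, 0.002]
force: [0.5, 0.2, -0.6]
width: 0.304
```

View pics/s9.png

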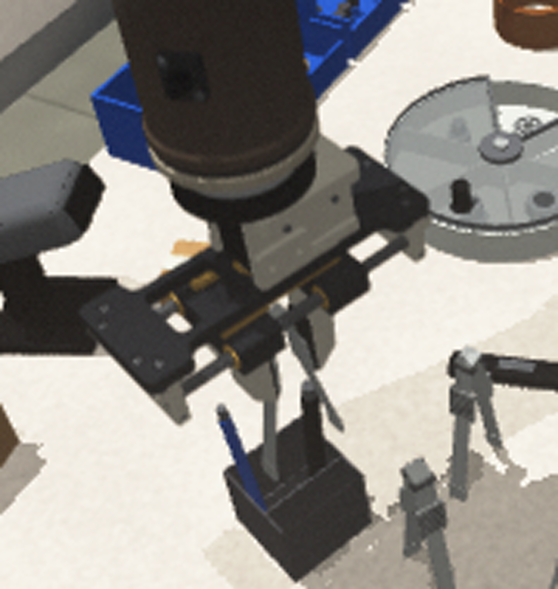

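```bash
python3 -m crank '[[0.1,0,0,0.05,0],[0.1,0,0,0.05,0],[0.1,0,0,0.05,0],[0.1,0,-0.02,0,0],[0.1,0,-0.04,0,0],[0.1,0,-0.055,0,0],[0.1,0,-0.065,0,0],[0.1,0,-0.065,0,0]]' 9
python3 -m crank '[[0.1,0.0165,-0.075,0,0.044],[0.1,0.0165,-0.075,0,0.044],[0.1,0.0165,-0.075,0,0.044],[0.1,0.0165,-0.075,0,0.044],[0.1,0.0165,-0.075,0,0.044],[0.1,0.0165,-0.075,0,0.044],[0.1,0.0165,-0.075,0,0.044],[0.1,0.0165,-0.075,0,0.044]]' 9
python3 -m crank '[[0.1,0,-0.07,0,0],[0.1,0,-0.07,0,0],[0.1,0,-0.06,0,0],[0.1,0,-0.05,0,0],[0.1,0,-0.035,0,0],[0.1,0,-0.02,0,0],[0.1,0,-0.0125,0,0],[0.1,0,0,0,0]]' 9
python3 - <<'E'
from h import *
s=arm.observe();print(s["position"],s["ee_rot"],s["joints"])
c=arm.get_calibration("wrist");np.savez("w10.npz",K=c["intrinsics"],T=c["extrinsics"])
im=arm.get_image("wrist")[:,:,::-1];cv2.imwrite("pics/w10.png",im)
im=arm.get_image("side")[:,:,::-1];cv2.imwrite("pics/s10f.png",im);crop(im,240,60,400,250,3.1,"pics/s10.png")
im=arm.get_image("top")[:,:,::-1];cv2.imwrite("pics/t10f.png",im);crop(im,280,130,400,235,5,"pics/t10.png")
E
```

```text
clock: 11.52
position: [0.5176, 0.1873, 0.2642]
ee_rot: [-0.55, -3.092, 0.001]
force: [0.3, -0.0, -1.2]
width: 0.3
clock: 12.18
position: [0.5706, -0.0535, 0.2643]
ee_rot: [0.028, -3.141, 0.0]
force: [0.4, -0.3, 0.3]
width: 0.299
clock: 12.85
position: [0.5708, -0.1788, 0.2646]
ee_rot: [0.024, -3.141, -0.0]
force: [-0.0, -0.0, -0.8]
width: 0.302
[ 0.57084393 -0.17880757  0.2645941 ] [ 2.37991405e-02 -3.14125681e+00 -3.21203728e-04] [ 0.76956657  0.50570904 -0.8334231   1.56186709  0.38761564  1.24752492
  1.45980531]
```

View pics/w10.png

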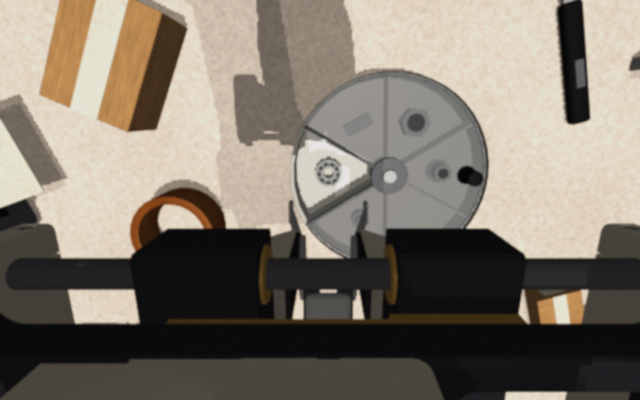

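View pics/s10.png

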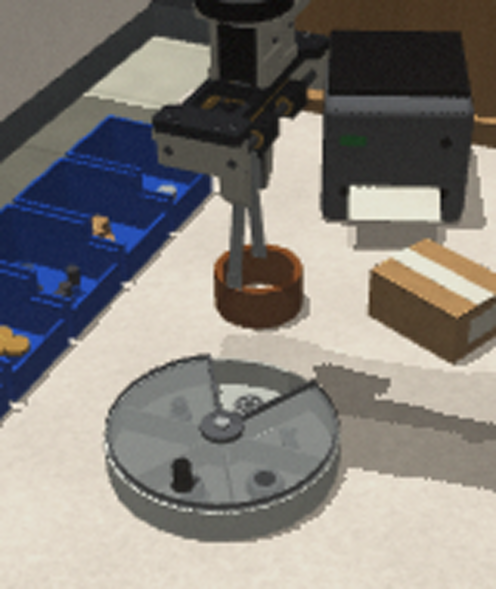

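View pics/t10.png

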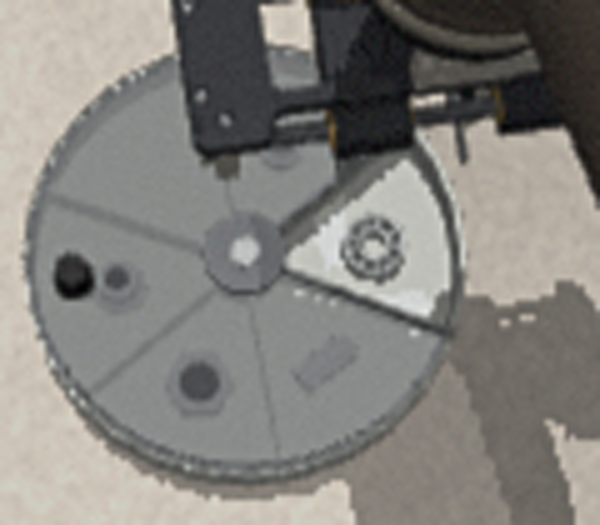

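```bash
python3 - <<'E'
from h import *
im=cv2.imread("pics/w10.png");crop(im,270,110,430,240,4.8,"pics/w10c.png")
z=np.load("w10.npz");c=dict(intrinsics=z["K"],extrinsics=z["T"])
print("hub",pix2plane("",390,177,.046,c).round(4),"bearing",pix2plane("",328,171.5,.015,c).round(4),"knob",pix2plane("",470,175.5,.066,c))
print("foot exp",[proj("",(.5708,-.1788+s,.168),c).round(1) for s in (-.0285,-.025,.025,.0285)])
E
```

```text
hub [ 0.5699 -0.1113  0.046 ] bearing [ 0.57   -0.1787  0.015 ] knob [ 0.56350972 -0.03313109  0.066     ]
foot exp [array([289.3, 206.8]), array([294. , 206.8]), array([362.1, 207.8]), array([366.8, 207.8])]
```

View pics/w10c.png

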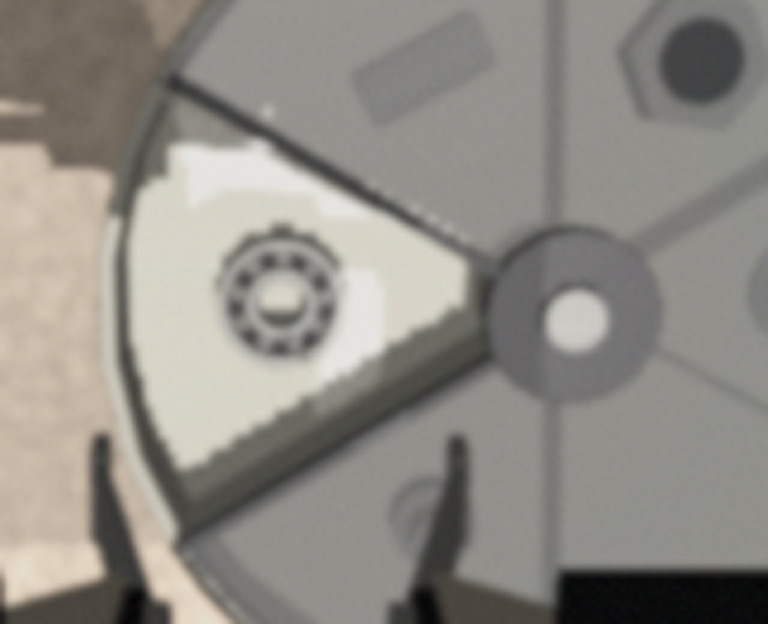

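Bearing at (0.570, -0.179) in this view, and the jaw tips at px (291,201) and (365,201) are symmetric about it. The TCP is directly above. I'll descend to just above the lid and check.

```bash
python3 -m crank '[[0.1,0,0,-0.04,0],[0.1,0,0,-0.06,0],[0.1,0,0,-0.06,0],[0.1,0,0,-0.06,0],[0.1,0,0,-0.04,0],[0.1,0,0,-0.02,0],[0.1,0,0,0,0],[0.1,0,0,0,0]]' 9
python3 - <<'E'
from h import *
s=arm.observe();print(s["position"])
c=arm.get_calibration("wrist");np.savez("w11.npz",K=c["intrinsics"],T=c["extrinsics"])
im=arm.get_image("wrist")[:,:,::-1];crop(im,230,90,430,240,3.8,"pics/w11.png")
im=arm.get_image("side")[:,:,::-1];crop(im,240,100,400,250,3.8,"pics/s11.png")
p=s["position"]
print("foot exp",[proj("",(p[0]+e,p[1]+d,p[2]-.096),c).round(1) for d in (-.025,.025) for e in (-.007,.007)])
E
```

```text
clock: 13.67
position: [0.5713, -0.1777, 0.1534]
ee_rot: [-0.026, 3.141, 0.001]
force: [1.3, -0.1, -0.2]
width: 0.301
[ 0.57131778 -0.17772824  0.1533593 ]
foot exp [array([293.8, 197.7]), array([294. , 216.1]), array([362.4, 198.7]), array([361.6, 217.1])]
```

View pics/w11.png

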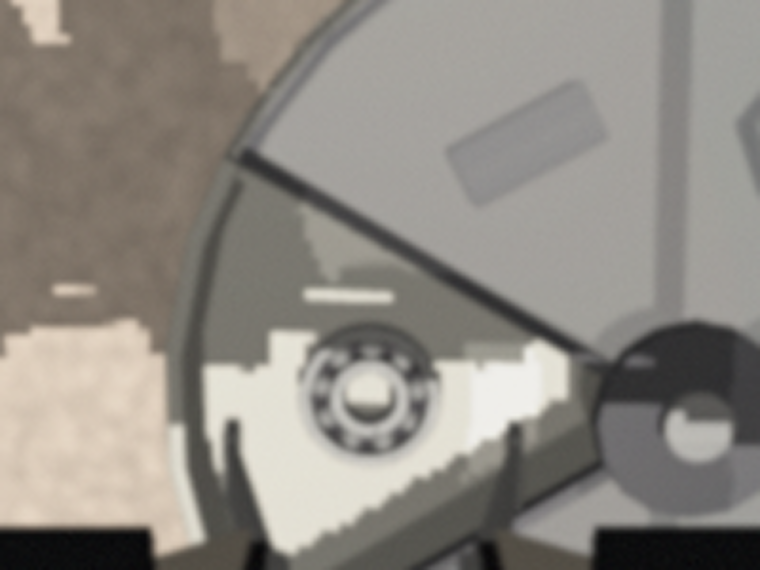

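View pics/s11.png

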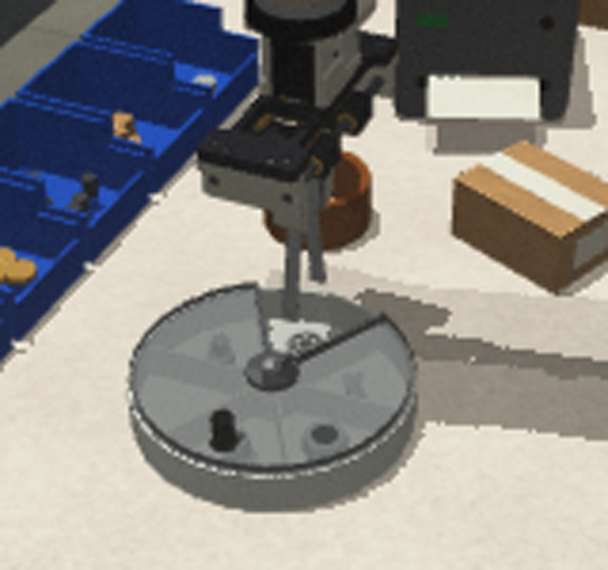

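```bash
python3 - <<'E'
from h import *
z=np.load("w11.npz");c=dict(intrinsics=z["K"],extrinsics=z["T"])
print(pix2plane("",326.8-.3,193.9-.3,.015,c))
E
python3 -m crank '[[0.1,-0.005,-0.002,-0.03,0],[0.1,0,0,-0.03,0],[0.1,0,0,-0.025,0],[0.1,0,0,-0.02,0],[0.1,0,0,-0.015,0],[0.1,0,0,-0.006,0],[0.1,0,0,0,0],[0.1,0,0,0,0]]' 9
python3 - <<'E'
from h import *
s=arm.observe();print(s["position"])
im=arm.get_image("wrist")[:,:,::-1];crop(im,230,90,430,240,3.8,"pics/w12.png")
im=arm.get_image("side")[:,:,::-1];crop(im,260,130,360,230,6,"pics/s12.png")
E
```

```text
[ 0.57099019 -0.17894224  0.015     ]
clock: 14.43
position: [0.5691, -0.1792, 0.1024]
ee_rot: [-0.025, 3.141, 0.0]
force: [-0.1, 1.2, -0.8]
width: 0.301
[ 0.56912989 -0.17920025  0.10244659]
```

View pics/w12.png

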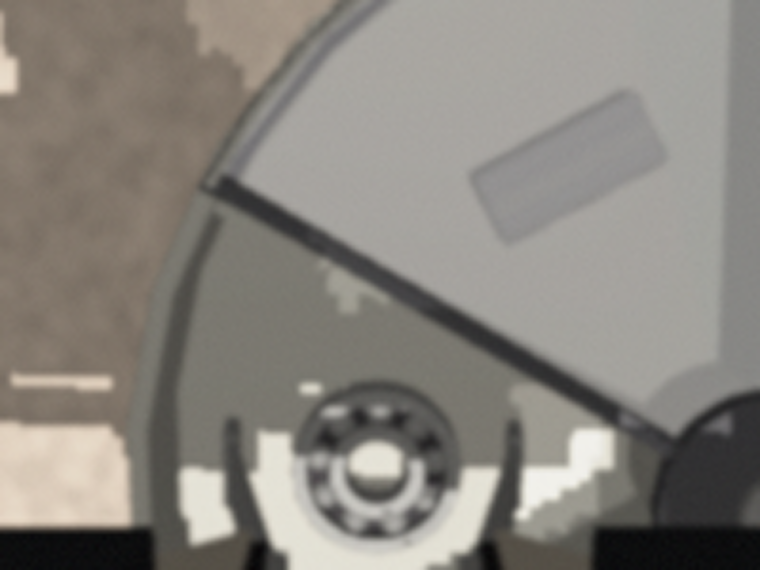

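View pics/s12.png

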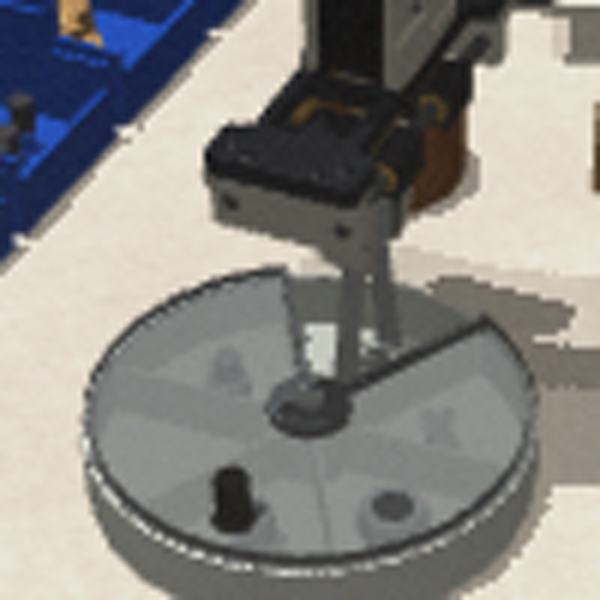

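The jaws straddle the bearing: jaw tips at crop (232,420) and (514,422), bearing centre at (376,465). I'll nudge 1.5 mm in x and squeeze.

```bash
python3 -m crank '[[0.1,0.004,0,0,0],[0.1,0,0,0,0],[0.1,0,0,0,0],[0.1,0,0,0,0],[0.1,0,0,0,0],[0.1,0,0,0,0],[0.1,0,0,0,0],[0.1,0,0,0,0]]' 25
python3 -m crank '[[0.1,0,0,0,0],[0.1,0,0,0,0],[0.1,0,0,0,0],[0.1,0,0,0,0],[0.1,0,0,0,0],[0.1,0,0,0,0],[0.1,0,0,0,0],[0.1,0,0,0,0]]' 46
python3 - <<'E'
from h import *
s=arm.observe();print(s["position"])
im=arm.get_image("wrist")[:,:,::-1];crop(im,230,90,430,240,3.8,"pics/w13.png")
E
```

```text
clock: 15.2
position: [0.5707, -0.1794, 0.1025]
ee_rot: [-0.024, 3.141, 0.0]
force: [1.7, 0.2, -0.3]
width: 0.227
clock: 15.87
position: [0.5706, -0.1794, 0.1025]
ee_rot: [-0.024, 3.141, -0.0]
force: [1.3, -0.0, 1.6]
width: 0.223
[ 0.57064607 -0.17938371  0.10248899]
```

View pics/w13.png

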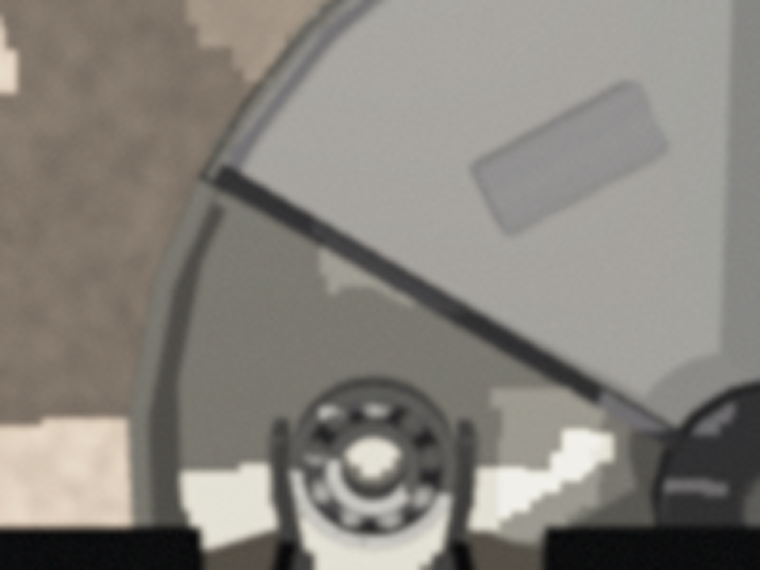

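The bearing is pinched (opening 20.5 mm, as expected). I'll lift it slowly.

```bash
python3 -m crank '[[0.1,0,0,0.005,0],[0.1,0,0,0.01,0],[0.1,0,0,0.01,0],[0.1,0,0,0.015,0],[0.1,0,0,0.02,0],[0.1,0,0,0.02,0],[0.1,0,0,0.02,0],[0.1,0,0,0.02,0]]' 46
python3 -m crank '[[0.1,0,0,0.025,0],[0.1,0,0,0.025,0],[0.1,0,0,0.025,0],[0.1,0,0,0.025,0],[0.1,0,0,0.025,0],[0.1,0,0,0.02,0],[0.1,0,0,0.01,0],[0.1,0,0,0,0]]' 46
python3 - <<'E'
from h import *
s=arm.observe();print(s["position"])
im=arm.get_image("wrist")[:,:,::-1];crop(im,230,90,430,240,3.8,"pics/w14.png")
im=arm.get_image("side")[:,:,::-1];crop(im,240,80,400,230,3.8,"pics/s14.png")
E
```

```text
clock: 16.58
position: [0.5707, -0.1793, 0.1516]
ee_rot: [-0.024, 3.141, -0.0]
force: [-0.2, 0.1, -1.2]
width: 0.222
clock: 17.25
position: [0.571, -0.1793, 0.2135]
ee_rot: [-0.024, 3.14, -0.001]
force: [-0.4, -0.4, -1.7]
width: 0.222
[ 0.57104648 -0.1793285   0.21352995]
```

View pics/w14.png

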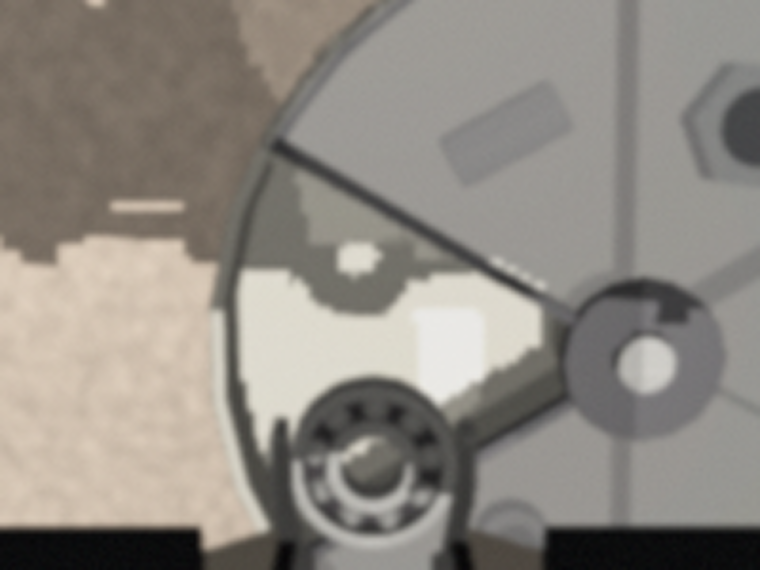

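View pics/s14.png

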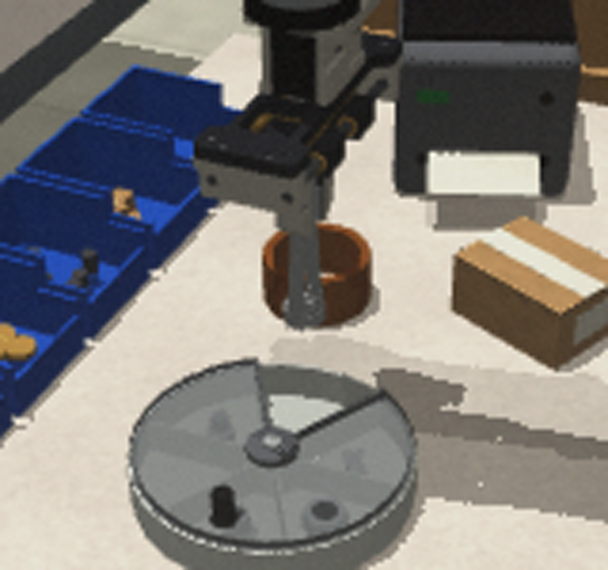

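The bearing is in the jaws and the compartment is empty, with the underside now at about 0.115 m. I'll raise it another 26 mm and hold.

```bash
python3 -m crank '[[0.1,0,0,0.01,0],[0.1,0,0,0.015,0],[0.1,0,0,0.015,0],[0.1,0,0,0.015,0],[0.1,0,0,0.008,0],[0.1,0,0,0.002,0],[0.1,0,0,0,0],[0.1,0,0,0,0]]' 46
python3 -m crank '[[0.1,0,0,0,0],[0.1,0,0,0,0],[0.1,0,0,0,0],[0.1,0,0,0,0],[0.1,0,0,0,0],[0.1,0,0,0,0],[0.1,0,0,0,0],[0.1,0,0,0,0]]' 46
python3 - <<'E'
from h import *
s=arm.observe();print(s["position"],s["dq"])
im=arm.get_image("wrist")[:,:,::-1];crop(im,230,90,430,240,3.8,"pics/w15.png")
im=arm.get_image("side")[:,:,::-1];cv2.imwrite("pics/s15.png",im)
E
```

```text
clock: 18.02
position: [0.5704, -0.1794, 0.2383]
ee_rot: [0.024, -3.141, 0.0]
force: [0.8, -0.5, -2.1]
width: 0.223
clock: 18.68
position: [0.5705, -0.1793, 0.2384]
ee_rot: [0.024, -3.141, -0.0]
force: [-0.4, 0.1, -1.6]
width: 0.222
[ 0.57054316 -0.17933754  0.23838452] [ 1.15288298e-03 -2.64790337e-03 -8.96198844e-04  1.86663376e-04
 -1.98520940e-03 -8.21053831e-05 -1.75817399e-04]
```

View pics/w15.png

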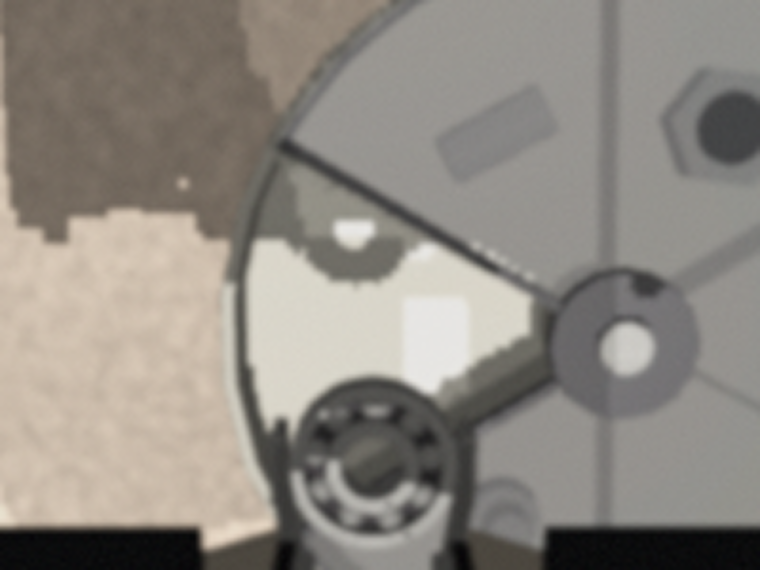

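View pics/s15.png

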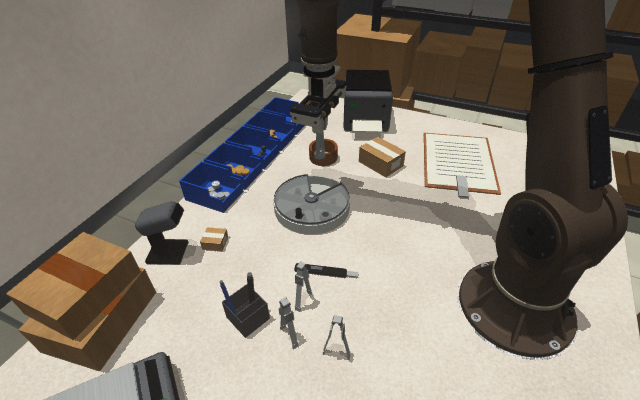

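The bearing sits steady in the jaws at about 0.14 m, and the bench is undisturbed.

```bash
python3 -c "
from cell import arm
print(arm.sign_off())"
```

```text
the job is handed in; nothing more can be done
None
```

I handed the job in at about 19 s of the 58 s limit, with the bearing held still in the closed tongs about 10 cm above the lid. Sign-off gives no verdict, so these are my own checks.

**What I did:** I turned the lid by its knob about 127° clockwise, so the opening stood over the bearing, and let go. I then drew the farthest tongs out of the caddy and lowered the open jaws through the opening. They pinched the bearing under a 46 N squeeze and lifted it straight out.

**Last checks:**
- **Grip:** the fingers stayed at 20.5 mm over the plates, close to the 21 mm expected for a 32 mm part, and did not change during the lift.
- **Height:** the bearing's underside is at about 0.14 m, worked out from how far the tool rose rather than measured directly.
- **Stillness and clearance:** joint speeds were about zero. The last pictures show the bearing between the jaws, clear of everything.
- **Other things:** nothing loose on the bench looked moved in the last side view. In the last wrist view the nut and key, and the part of the pin in view, lay in their compartments; I last saw the bush clearly in the earlier views, and it was in place.

**Disagreements:**
- The side camera put the box and bearing about 3 mm off from the top and wrist cameras, so I relied on the top and wrist.
- While it held the knob, the tool stood about 5 mm outside the knob's circle. After I let go, the lid's opening was still within about 2° of the bearing.

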